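Square up two boards in the glue-up jig

ROBOT

A 6-joint arm with a two-finger parallel gripper is mounted at the origin on a cart in front of the work surface, level with it; the furniture and walls round the work are solid. World frame = base frame: x ahead of the robot, y to its left, z up, the work surface at z = 0. Lengths are in m, angles in degrees, forces in N, time in s.
With the tool pointing down it reaches from about 0.4 to 0.825 m from the base axis. Payload 7 kg.
Tool frame: the origin (TCP) lies midway between the tips of the shut fingers; the grasp point (between the pads) lies 19 mm behind it (ctrl.hold_point_z is the distance from the TCP to the grasp point, in m); z points along the fingers, y is the line along which they close (so a half turn about z gives the same grasp; the last joint's range is limited). The gripper opens to 88 mm and grips with 3 to 60 N. Pads are 19 mm wide; open, the fingers measure 130 mm over their backs; the gripper's body (78 mm by 193 mm) begins 47 mm behind the grasp point.
Start: joints at [16.507, 20.546, 0.682, 0, -70.136, -16.507], TCP at [0.675, -0, 0.227] pointing down, gripper open.
Joint ranges: [-176.03, 176.03], [-82.01, 121.73], [-58.28, 71.71], [-173.87, 95.51], [-174.79, -0.11], [-173.66, 173.66]. Speed limits (degrees/s): [136.94, 136.94, 172.46, 180, 180, 180].

INTERFACE

Orientations are given as [roll, pitch, yaw] about the fixed x, y, z axes, in that order (R = Rz(yaw) Ry(pitch) Rx(roll)).
In Python, from plant import ctrl gives the robot as it stands.
- The arm moves only by the tool apply_moves, never from a script. Its argument "deltas" is a list of rows, each an object with "fingers": the finger opening in mm, from 0 to 87.6; "delta_pos": the shift along the tool's x, y, z in mm, a list of three; "angular": the turn, a rotation vector about the tool's x, y, z in degrees, a list of three. A call has 1 to 10 rows; each row is the pose to reach, as a shift and turn from the pose commanded when the call began, along the tool's axes at that moment; what a row does not reach only later rows make up. A row lasts 1/10 s, in which the tool goes at most 50 mm and 8.59 degrees, less where a joint would pass 70% of its speed; a pose out of reach is approached as far as the arm can. A call with a gripper value outside its range is refused whole. The fingers move at their own pace and stop on an object; the grip force is fixed at half the most. Time passes only in rows, so rows that repeat a pose let the fingers close. It gives the time, the measured TCP pose, the force, the opening and the grip force at its end, in the units of the state.
- ctrl.get_obs(): the state, without advancing time (a new reading comes with each control period).
- ctrl.snapshot(name): name is "scene" or "side" or "wrist"; returns the picture (384x512x3 uint8, red, green, blue); there is no depth.
- ctrl.camera_params(name): a dict with "fx", "fy", "cx", "cy" (pixels), "cam_to_world" (4x4, takes a point from camera to world coordinates); the wrist camera has in their place "mount" (4x4, takes a point from camera to tool coordinates, whose origin is the TCP and whose axes are the flange's). Camera axes: x right, y up, looking along -z (the intrinsics and any distortion apply to the point x, -y, -z); pixel columns grow to the right and rows downward; lengths in m; the calibration is good to about 2 mm. A picture is of the moment at which its call begins: read the wrist's pose just before it. camera_params takes no time and is no camera call.
- ctrl.close_job(): hands the job in; it is judged then, once.
The state is a dict: "clock": time; "joint_pos": joint angles; "qvel": joint speeds; "tau": joint torques, N m; "tool_pos": TCP position; "orientation": TCP orientation; "force": force on the tool from outside, world axes, zero at the start; "moment": the same for the moment, N m; "opening": finger opening in m; "gripper_force": force on a finger pad.
Only numpy, scipy, OpenCV 4.12 (cv2) and the standard library are available. Lean on these libraries where they do the work, as an engineer would, in place of code of your own. Each camera call takes 0.05 s, during which the arm holds its last target. There are 200 camera calls.

TASK

Dry-stack the two boards for a glue-up: slide the board that waits on the jig's two rails forward onto the board lying in the bay, and push the pair home so that both lie flat, one squarely on the other, snug against both the far fence and the side fence. Leave the other things on the bench where they are.

Things in the scene. Friction and masses are not known exactly. Their poses are not given: they have to be found in the camera images.
- jig_corner (a point): inner corner of the wooden jig, where far fence, side fence and base top meet, 10 mm above the bench. x points away from the robot, square to the far fence's inner face (x = 0); y to the left, square to the side fence's inner face (y = 0); z up. A board home has its centre at x -0.030, y -0.050. Fences 46 mm high, 20 mm thick; far fence y 0.020 to -0.136, side fence x 0 to -0.091
- slot_mouth (a point): middle of the slot between the jig's two rails, on the base, at the rails' far end (jig_corner frame: x -0.078, y -0.062, z 0; same axes). The bay lies beyond it. Each rail is 32 mm wide, 24 mm high, and runs 110 mm towards the robot from here. The slot is 60 mm wide, open above and at both ends, down to the base, so fingers held low in it can push both boards at once
- jig: plywood base of the jig, 212 x 180 x 10 mm, fixed to the bench and turned a little; origin at the centre of its underside, axes as jig_corner, which lies at 0.085, 0.066, 0.010 from it. The bay where the pile goes (78 mm deep from the far fence to the rails) has no fence on the right, where the base runs on to y -0.152 of jig_corner
- lower_board_center (a point): planed flat hardwood board, 60 x 100 x 22 mm, about 80 g, the same size as the other one; this point is its centre (11 mm above its underside), x along its 60 mm side, y along its 100 mm side, z up. It lies loosely in the bay on the jig's base, a little askew and a little off both fences
- lower_board: the same board, origin at the centre of its underside
- upper_board_center (a point): planed flat hardwood board, 60 x 100 x 22 mm, about 80 g, the same size as the other one; this point is its centre (11 mm above its underside), x along its 60 mm side, y along its 100 mm side, z up. It waits on top of the two rails, across the slot, a little askew; the rails' tops stand 2 mm above the lower board's top
- upper_board: the same board, origin at the centre of its underside
- masking_tape_roll: bystander: roll of masking tape lying flat, 92 mm across, 24 mm high, left of the jig; origin at the centre of its underside
- cork_block: bystander: cork sanding block 64 x 112 x 32 mm, right of the jig and nearer the robot; origin at the centre of its underside
- wedge_offcut: bystander: wooden offcut with one sloped end, 50 x 99 x 30 mm, right of the jig; origin at the centre of its underside
- tray: bystander: black pencil tray 100 x 170 x 29 mm, left of the jig and nearer the robot; origin at the centre of its underside

How it is judged:
By the outcome, as a careful person would: the job done as asked, in the order asked, and still so for the second after the job is handed in, with the robot touching nothing.
It also fails if it takes over 58 s, if anything falls off the work surface, if the arm or the gripper's body presses on something with over 40 N, if the wrist force passes 120 N, or if a joint passes its speed limit or range.

## Working session

There is one attempt and no reset: what is moved stays moved. The work goes in short steps, Python scripts to look and compute and a tool call to move; the robot and the scene stay as the last step left them, time stands still between calls to the robot, and variables do not carry over. Pictures are saved under pics/ and viewed, at most 10 in all, crops included, and the job is handed in when it is done.

Besides the shell and the picture viewer there is one more tool, called after ">>>" in YAML: its name, and indented under it one key for each argument. apply_moves: Moves the arm, as the interface text tells. Its arguments: {"type":"object","properties":{"deltas":{"type":"array"}},"required":["deltas"]}

```bash
mkdir -p pics; cat > h.py <<'E'
import numpy as np, cv2
from scipy.spatial.transform import Rotation as R
from plant import ctrl
def snap(n,f):
    o=ctrl.get_obs(); im=ctrl.snapshot(n); cv2.imwrite(f'pics/{f}.png',im[:,:,::-1]); return o
def cam(n,o=None):
    p=ctrl.camera_params(n)
    if 'cam_to_world' in p: T=np.array(p['cam_to_world'])
    else:
        W=np.eye(4); W[:3,:3]=R.from_euler('xyz',o['orientation'],degrees=True).as_matrix(); W[:3,3]=o['tool_pos']; T=W@np.array(p['mount'])
    return p,T
def ray(p,T,u,v,z):
    d=T[:3,:3]@np.array([(u-p['cx'])/p['fx'],-(v-p['cy'])/p['fy'],-1]); o=T[:3,3]
    return o+d*(z-o[2])/d[2]
def proj(p,T,X):
    c=(np.atleast_2d(X)-T[:3,3])@T[:3,:3]; return np.c_[p['cx']+p['fx']*c[:,0]/-c[:,2],p['cy']-p['fy']*c[:,1]/-c[:,2]]
E
python3 - <<'E'
from h import *
ims=[]
for n in['scene','side','wrist']:
    o=snap(n,n+'0'); print(n,ctrl.camera_params(n))
print(o)
a,b=[cv2.imread(f'pics/{n}0.png') for n in('scene','wrist')]
E
```

```text
scene {'fx': 396.86152772697307, 'fy': 396.86152772697307, 'cx': 257.08731990889544, 'cy': 187.25108355834155, 'cam_to_world': array([[ 0.88349444,  0.25822883, -0.39083941,  0.04479066],
       [-0.4681534 ,  0.45746274, -0.75601603, -0.92636411],
       [-0.01643067,  0.85090876,  0.52505649,  0.70887576],
       [ 0.        ,  0.        ,  0.        ,  1.        ]])}
side {'fx': 388.01228798890656, 'fy': 388.01228798890656, 'cx': 255.10710498656363, 'cy': 198.42976350806538, 'cam_to_world': array([[ 0.99814749,  0.01324073, -0.05938236,  0.46578443],
       [-0.05926229,  0.43246602, -0.89970057, -1.10605469],
       [ 0.01376816,  0.90155301,  0.43244955,  0.60608867],
       [ 0.        ,  0.        ,  0.        ,  1.        ]])}
wrist {'fx': 268.1718143914189, 'fy': 268.1718143914189, 'cx': 256.5459778096533, 'cy': 192.7044608288647, 'mount': array([[ 6.55096456e-04,  9.51021469e-01,  3.09124144e-01,
         8.53422084e-02],
       [ 9.99999463e-01, -3.74916965e-04, -9.65767403e-04,
         1.61132638e-04],
       [-8.02569649e-04,  3.09124611e-01, -9.51021204e-01,
        -1.58556335e-01],
       [ 0.00000000e+00,  0.00000000e+00,  0.00000000e+00,
         1.00000000e+00]])}
{'clock': 0.1, 'joint_pos': array([ 1.65073674e+01,  2.05873616e+01,  6.39669559e-01, -1.79245158e-02,
       -7.01353070e+01, -1.65057490e+01]), 'qvel': array([-0.0224244 , -0.19271511,  0.04017093, -0.07110214, -0.04920331,
        0.03487935]), 'tau': array([-1.42273191e-03, -5.84165347e+01,  2.93752134e+01,  7.01551259e+00,
        1.01412315e-02, -6.66964229e-05]), 'tool_pos': array([ 6.74570430e-01, -1.79818960e-05,  2.25720348e-01]), 'orientation': array([ 1.79915633e+02, -7.42642203e-03, -9.00044791e+01]), 'force': array([0.59974952, 0.40539934, 0.05850459]), 'moment': array([ 0.0529727 ,  0.01633799, -0.01466619]), 'gripper_force': 0.0, 'opening': 0.08754497250127073}
```

```bash
python3 - <<'E'
import cv2,numpy as np
a=cv2.imread('pics/scene0.png'); cv2.imwrite('pics/s1.png',cv2.resize(a,(800,600),interpolation=2))
a=cv2.imread('pics/wrist0.png'); cv2.imwrite('pics/w1.png',cv2.resize(a,(800,600),interpolation=2))
E
```

```text
(no output)
```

View pics/s1.png

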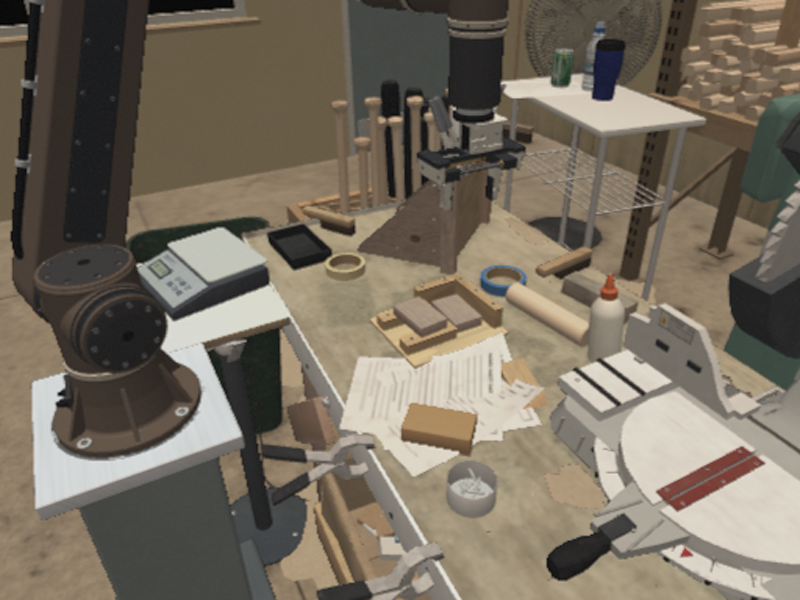

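View pics/w1.png

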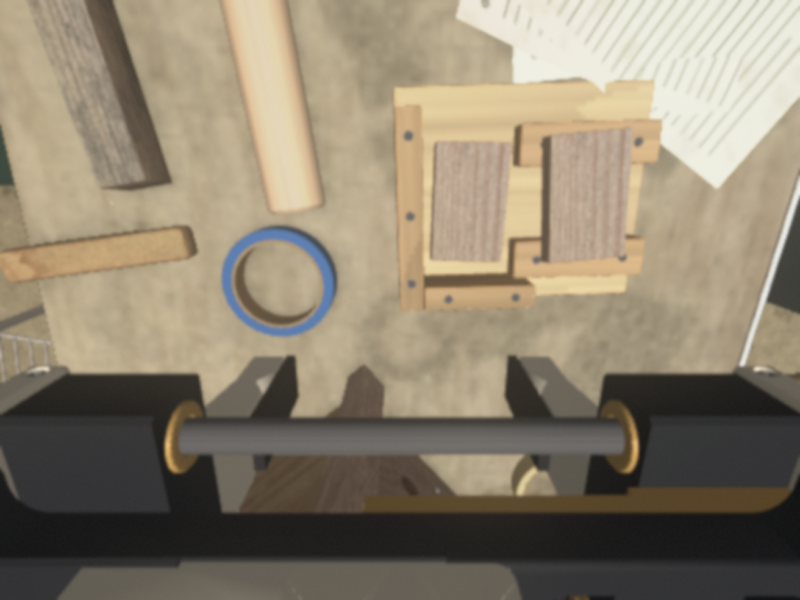

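```bash
python3 - <<'E'
import cv2
a=cv2.imread('pics/wrist0.png')[48:202,246:426]; print(a.shape); cv2.imwrite('pics/w2.png',cv2.resize(a,None,fx=3.8,fy=3.8,interpolation=2))
E
```

```text
(154, 180, 3)
```

View pics/w2.png

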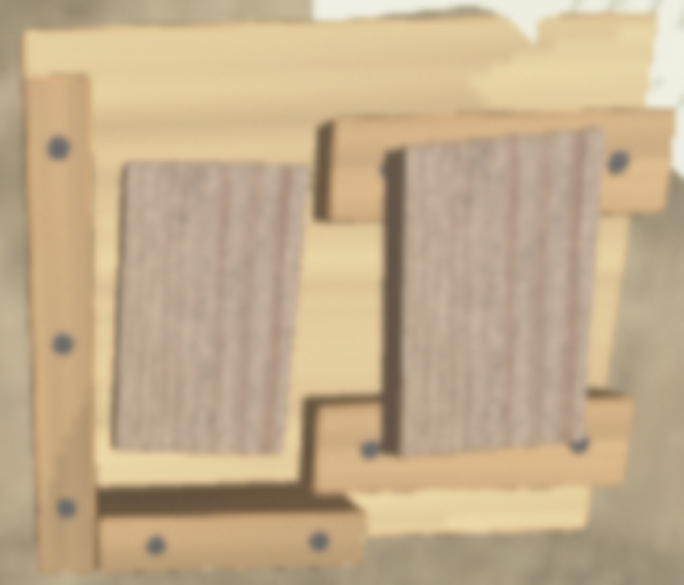

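```bash
cat > fit.py <<'E'
from h import *
from scipy.optimize import least_squares
def fit(p,T,uv,X,x0):
    """planar pose (x,y,yaw) of points X (object frame x,y; world z)"""
    def w(q): c,s=np.cos(q[2]),np.sin(q[2]); return np.c_[q[0]+c*X[:,0]-s*X[:,1],q[1]+s*X[:,0]+c*X[:,1],X[:,2]]
    r=least_squares(lambda q:(proj(p,T,w(q))-uv).ravel(),x0,loss='soft_l1',x_scale=[.01,.01,.1]); return r.x,(proj(p,T,w(r.x))-uv)
def rel(j,b):
    c,s=np.cos(j[2]),np.sin(j[2]); d=np.array(b[:2])-j[:2]; return np.array([c*d[0]+s*d[1],-s*d[0]+c*d[1],np.degrees(b[2]-j[2])])
BX=np.array([[.03,-.05],[-.03,-.05],[-.03,.05],[.03,.05]])
E
python3 - <<'E'
from fit import *
o=ctrl.get_obs(); p,T=cam('wrist',o)
c=lambda a:np.array(a)/3.8+[246,48]-.5+.5/3.8
J=np.array([[.02,-.136,.056],[0,-.136,.056],[.02,.02,.056],[-.091,0,.056],[-.091,.02,.056],[.021,-.156,.01],
[-.078,-.124,.034],[-.078,-.092,.034],[-.188,-.124,.034],[-.188,-.092,.034],[-.078,-.032,.034],[-.188,-.032,.034],[-.188,0,.034],[-.078,0,.034]])
uv=c([[27,73],[90,73],[42,572],[365,510],[368,565],[22,30],[337,122],[327,217],[674,109],[667,213],[318,407],[632,397],[625,485],[315,492]])
j,r=fit(p,T,uv,J,[.7,.0,0]); print('jig',j,np.degrees(j[2]));print(r.round(1).tolist())
for n,z,q in(('low',.032,[[125,162],[308,165],[283,453],[113,448]]),('up',.056,[[405,150],[602,128],[587,442],[400,455]])):
    b,r=fit(p,T,c(q),np.c_[BX,np.full(4,z)],[.6,-.1,0]); print(n,b,np.degrees(b[2]),'rel',rel(j,b));print(r.round(1).tolist())
E
```

```text
jig [0.65538587 0.00936235 0.02706744] 1.5508501594207662
[[-0.7, 0.4], [0.6, -0.1], [-0.8, 0.8], [1.0, 0.0], [-0.9, 0.4], [-0.2, -0.7], [-0.6, -1.4], [0.5, 1.4], [2.2, -0.6], [-0.3, 0.0], [0.1, -0.6], [1.5, -0.2], [-0.3, 0.3], [-0.5, 0.6]]
low [ 0.61797564 -0.05426373 -0.012454  ] -0.7135616193209249 rel [-0.03911851 -0.0625903  -2.26441178]
[[-0.3, -1.2], [0.3, -1.3], [-0.1, 2.5], [0.0, 3.2]]
up [ 0.5304747  -0.06012985  0.10975977] 6.288771765811282 rel [-0.12674616 -0.06608613  4.73792161]
[[-0.8, -1.0], [0.6, -1.4], [-0.4, 2.0], [0.5, 3.7]]
```

```bash
python3 - <<'E'
from fit import *
o=ctrl.get_obs(); p,T=cam('wrist',o)
a=cv2.resize(cv2.imread('pics/wrist0.png')[48:202,246:426],None,fx=3.8,fy=3.8,interpolation=2)
def dr(q,X,z,col):
    c,s=np.cos(q[2]),np.sin(q[2]); X=np.array(X)
    w=np.c_[q[0]+c*X[:,0]-s*X[:,1],q[1]+s*X[:,0]+c*X[:,1],np.full(len(X),z)]
    u=(proj(p,T,w)+.5-[246,48])*3.8-.5
    cv2.polylines(a,[u.round().astype(int)],True,col,1)
j=[0.65538587,0.00936235,0.02706744]
rc=lambda x0,x1,y0,y1:[[x0,y0],[x1,y0],[x1,y1],[x0,y1]]
dr(j,rc(0,.02,-.136,.02),.056,(0,0,255));dr(j,rc(-.091,0,0,.02),.056,(0,0,255))
dr(j,rc(-.191,.021,-.156,.024),.01,(255,0,0))
dr(j,rc(-.188,-.078,-.124,-.092),.034,(0,255,0));dr(j,rc(-.188,-.078,-.032,0),.034,(0,255,0))
dr([ 0.61797564,-0.05426373,-0.012454],BX,.032,(255,255,0))
dr([ 0.5304747,-0.06012985,0.10975977],BX,.056,(255,0,255))
cv2.imwrite('pics/ov.png',a)
E
```

```text
(no output)
```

View pics/ov.png

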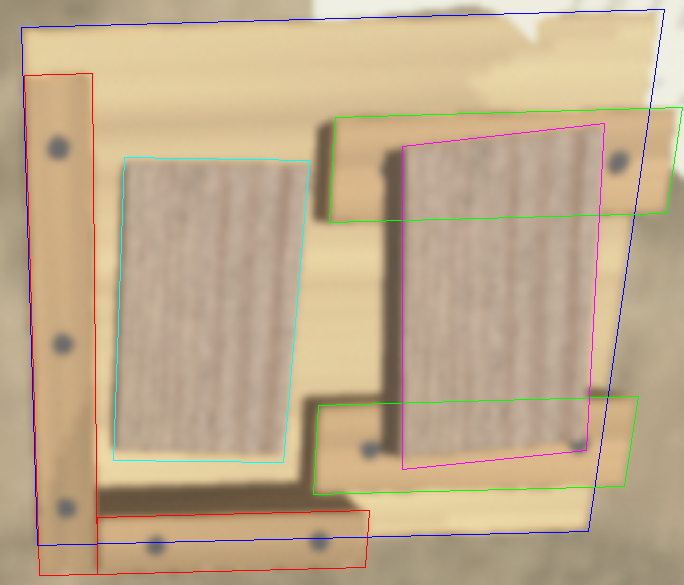

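>>> apply_moves:
  deltas:
    - {"fingers": 8,"delta_pos": [20,40,10],"angular": [0,0,-8.5]}
    - {"fingers": 8,"delta_pos": [30,70,30],"angular": [0,0,-17]}
    - {"fingers": 8,"delta_pos": [40,100,50],"angular": [0,0,-25.5]}
    - {"fingers": 8,"delta_pos": [50,130,70],"angular": [0,0,-34]}
    - {"fingers": 8,"delta_pos": [58.6,160,90],"angular": [0,0,-42.5]}
    - {"fingers": 8,"delta_pos": [58.6,190,107],"angular": [0,0,-51]}
    - {"fingers": 8,"delta_pos": [58.6,203,107],"angular": [0,0,-59.5]}
    - {"fingers": 8,"delta_pos": [58.6,203,107],"angular": [0,0,-68]}
    - {"fingers": 8,"delta_pos": [58.6,203,107],"angular": [0,0,-76.5]}
    - {"fingers": 8,"delta_pos": [58.6,203,107],"angular": [0,0,-85]}

```text
clock: 1.15
tool_pos: [0.4718, -0.0586, 0.1196]
orientation: [-180.0, -0.0, -4.6]
force: [0.0, -0.3, -0.1]
opening: 0.0131
gripper_force: 0.0
```

>>> apply_moves:
  deltas:
    - {"fingers": 8,"delta_pos": [0,0,0],"angular": [0,0,-6.55]}
    - {"fingers": 8,"delta_pos": [0,0,0],"angular": [0,0,-6.55]}
    - {"fingers": 8,"delta_pos": [0,0,0],"angular": [0,0,-6.55]}
    - {"fingers": 8,"delta_pos": [0,0,0],"angular": [0,0,-6.55]}

```text
clock: 1.55
tool_pos: [0.4719, -0.0586, 0.1195]
orientation: [-180.0, 0.0, 1.4]
force: [-0.7, -0.1, -0.5]
opening: 0.0077
gripper_force: 0.0
```

```bash
python3 - <<'E'
from fit import *
o=snap('wrist','w3'); snap('side','sd3'); print(o['tool_pos'],o['orientation'],o['opening'],o['force'])
a=cv2.imread('pics/w3.png');b=cv2.imread('pics/sd3.png')[120:312,160:416]
cv2.imwrite('pics/c3.png',np.vstack([cv2.resize(a,(400,300)),cv2.resize(b,(400,300))]))
E
```

```text
[ 0.47194335 -0.05861469  0.1195211 ] [-1.79999928e+02  5.53477928e-03  1.39887375e+00] 0.007733159704063591 [-0.65412787 -0.12693932 -0.45487732]
```

View pics/c3.png

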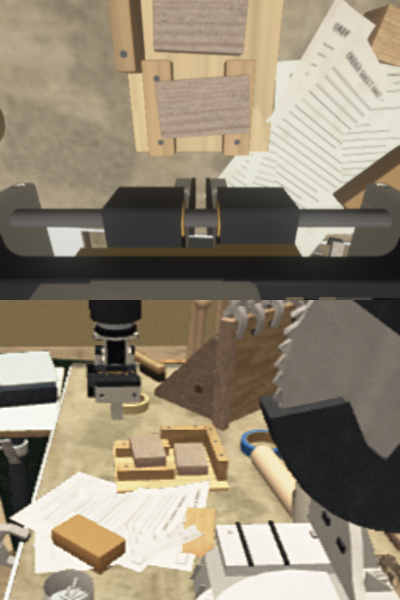

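>>> apply_moves:
  deltas:
    - {"fingers": 6,"delta_pos": [0,-1,20],"angular": [0,0,0]}
    - {"fingers": 6,"delta_pos": [0,-1,40],"angular": [0,0,0]}
    - {"fingers": 6,"delta_pos": [0,-1,60],"angular": [0,0,0]}
    - {"fingers": 6,"delta_pos": [0,-1,75],"angular": [0,0,0]}
    - {"fingers": 6,"delta_pos": [0,-1,85],"angular": [0,0,0]}
    - {"fingers": 6,"delta_pos": [0,-1,93],"angular": [0,0,0]}
    - {"fingers": 6,"delta_pos": [0,-1,99],"angular": [0,0,0]}
    - {"fingers": 6,"delta_pos": [0,-1,102],"angular": [0,0,0]}
    - {"fingers": 6,"delta_pos": [0,-1,102],"angular": [0,0,0]}

```text
clock: 2.55
tool_pos: [0.472, -0.0576, 0.0175]
orientation: [180.0, 0.0, 1.5]
force: [-0.6, 0.2, 0.3]
opening: 0.0062
gripper_force: 0.0
```

>>> apply_moves:
  deltas:
    - {"fingers": 6,"delta_pos": [3,0,0],"angular": [0,0,0]}
    - {"fingers": 6,"delta_pos": [6,0,0],"angular": [0,0,0]}
    - {"fingers": 6,"delta_pos": [9,0,0],"angular": [0,0,0]}
    - {"fingers": 6,"delta_pos": [12,0,0],"angular": [0,0,0]}
    - {"fingers": 6,"delta_pos": [15,0,0],"angular": [0,0,0]}
    - {"fingers": 6,"delta_pos": [20,0,0],"angular": [0,0,0]}
    - {"fingers": 6,"delta_pos": [25,0,0],"angular": [0,0,0]}
    - {"fingers": 6,"delta_pos": [30,0,0],"angular": [0,0,0]}
    - {"fingers": 6,"delta_pos": [35,0,0],"angular": [0,0,0]}
    - {"fingers": 6,"delta_pos": [40,0,0],"angular": [0,0,0]}

```text
clock: 3.55
tool_pos: [0.5123, -0.0566, 0.0175]
orientation: [180.0, 0.0, 1.5]
force: [-0.5, -0.0, -0.3]
opening: 0.006
gripper_force: 0.4
```

```bash
python3 - <<'E'
from fit import *
o=snap('wrist','w4'); print(o['tool_pos'],o['orientation'],o['opening'],o['force'])
a=cv2.imread('pics/w4.png')
cv2.imwrite('pics/c4.png',cv2.resize(a[:300],(800,469)))
E
```

```text
[ 0.51234287 -0.05657261  0.01752493] [1.79998389e+02 5.66906077e-03 1.54393304e+00] 0.006033619451687415 [-0.51431629 -0.02490678 -0.30572994]
```

View pics/c4.png

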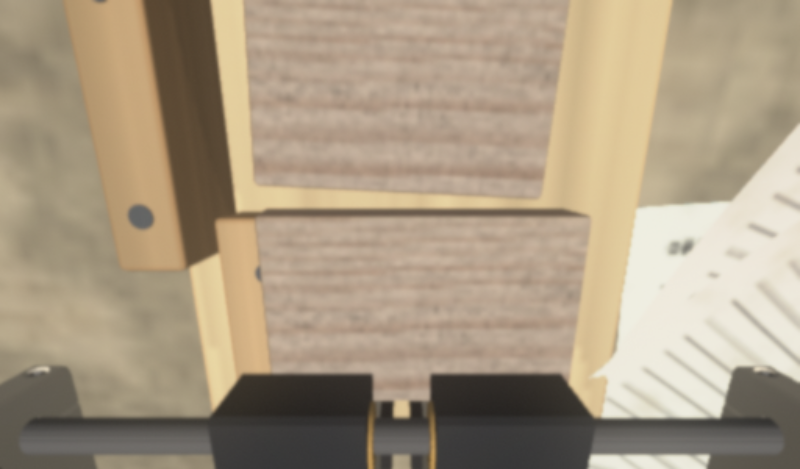

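>>> apply_moves:
  deltas:
    - {"fingers": 6,"delta_pos": [5,0,0],"angular": [0,0,0]}
    - {"fingers": 6,"delta_pos": [10,0,0],"angular": [0,0,0]}
    - {"fingers": 6,"delta_pos": [15,0,0],"angular": [0,0,0]}
    - {"fingers": 6,"delta_pos": [20,0,0],"angular": [0,0,0]}
    - {"fingers": 6,"delta_pos": [25,0,0],"angular": [0,0,0]}
    - {"fingers": 6,"delta_pos": [30,0,0],"angular": [0,0,0]}
    - {"fingers": 6,"delta_pos": [34,0,0],"angular": [0,0,0]}
    - {"fingers": 6,"delta_pos": [38,0,0],"angular": [0,0,0]}
    - {"fingers": 6,"delta_pos": [42,0,0],"angular": [0,0,0]}
    - {"fingers": 6,"delta_pos": [46,0,0],"angular": [0,0,0]}

```text
clock: 4.6
tool_pos: [0.5581, -0.0553, 0.0176]
orientation: [180.0, 0.0, 1.6]
force: [-0.9, -0.1, 0.6]
opening: 0.0063
gripper_force: 0.3
```

>>> apply_moves:
  deltas:
    - {"fingers": 6,"delta_pos": [3,0,0],"angular": [0,0,0]}
    - {"fingers": 6,"delta_pos": [6,0,0],"angular": [0,0,0]}
    - {"fingers": 6,"delta_pos": [9,0,0],"angular": [0,0,0]}
    - {"fingers": 6,"delta_pos": [12,0,0],"angular": [0,0,0]}
    - {"fingers": 6,"delta_pos": [15,0,0],"angular": [0,0,0]}
    - {"fingers": 6,"delta_pos": [17,0,0],"angular": [0,0,0]}
    - {"fingers": 6,"delta_pos": [19,0,0],"angular": [0,0,0]}
    - {"fingers": 6,"delta_pos": [21,0,0],"angular": [0,0,0]}

```text
clock: 5.4
tool_pos: [0.5786, -0.0548, 0.0175]
orientation: [180.0, 0.0, 1.5]
force: [-3.0, 0.5, 1.7]
opening: 0.0059
gripper_force: 1.0
```

```bash
python3 - <<'E'
from fit import *
o=snap('wrist','w5'); print(o['tool_pos'],o['orientation'],o['opening'],o['force'])
a=cv2.imread('pics/w5.png')
cv2.imwrite('pics/c5.png',cv2.resize(a[:300],(800,469)))
E
```

```text
[ 0.57857977 -0.05482209  0.01752464] [1.79995422e+02 4.51305972e-02 1.54331838e+00] 0.005882546762017067 [-2.95392762  0.48605723  1.71597213]
```

View pics/c5.png

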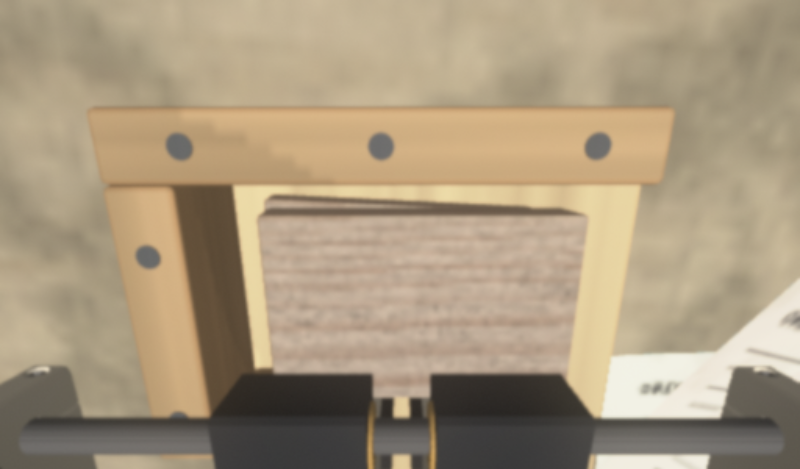

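>>> apply_moves:
  deltas:
    - {"fingers": 6,"delta_pos": [1.5,0,0],"angular": [0,0,0]}
    - {"fingers": 6,"delta_pos": [3,0,0],"angular": [0,0,0]}
    - {"fingers": 6,"delta_pos": [4,0,0],"angular": [0,0,0]}
    - {"fingers": 6,"delta_pos": [5,0,0],"angular": [0,0,0]}
    - {"fingers": 6,"delta_pos": [5,0,0],"angular": [0,0,0]}

```text
clock: 5.95
tool_pos: [0.584, -0.0546, 0.0175]
orientation: [180.0, 0.0, 1.5]
force: [-0.7, 1.0, -0.2]
opening: 0.0058
gripper_force: 0.5
```

>>> apply_moves:
  deltas:
    - {"fingers": 6,"delta_pos": [0.5,0,0],"angular": [0,0,0]}
    - {"fingers": 6,"delta_pos": [1,0,0],"angular": [0,0,0]}
    - {"fingers": 6,"delta_pos": [1.5,0,0],"angular": [0,0,0]}

```text
clock: 6.25
tool_pos: [0.5845, -0.0548, 0.0175]
orientation: [180.0, 0.1, 1.5]
force: [-5.8, -0.9, 4.3]
opening: 0.0059
gripper_force: 2.9
```

>>> apply_moves:
  deltas:
    - {"fingers": 6,"delta_pos": [0.5,0,0],"angular": [0,0,0]}
    - {"fingers": 6,"delta_pos": [1,0,0],"angular": [0,0,0]}

```text
clock: 6.45
tool_pos: [0.5849, -0.055, 0.0174]
orientation: [180.0, 0.2, 1.5]
force: [-5.6, -1.6, 6.0]
opening: 0.0063
gripper_force: 3.2
```

```bash
python3 - <<'E'
from fit import *
o=snap('wrist','w6'); print(o['tool_pos'],o['orientation'],o['opening'],o['force'])
a=cv2.imread('pics/w6.png')
cv2.imwrite('pics/c6.png',cv2.resize(a[90:280,40:440],(800,380),interpolation=2))
E
```

```text
[ 0.58494456 -0.05500692  0.01740455] [1.79971904e+02 1.51433572e-01 1.52605727e+00] 0.006321408786799204 [-5.62875184 -1.61778198  6.02288107]
```

View pics/c6.png

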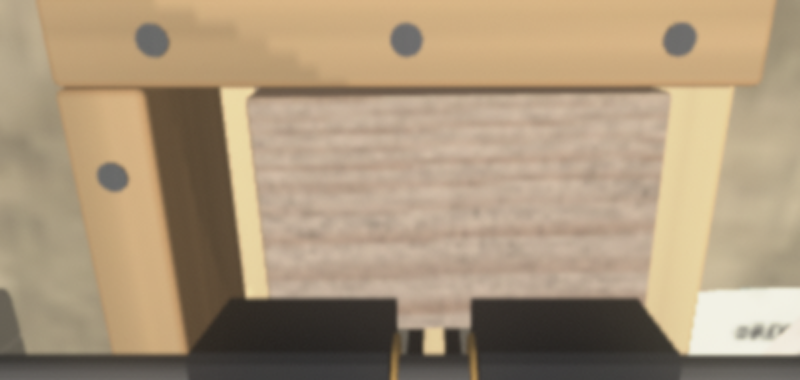

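>>> apply_moves:
  deltas:
    - {"fingers": 6,"delta_pos": [1,0,0],"angular": [0,0,0]}
    - {"fingers": 6,"delta_pos": [2,0,0],"angular": [0,0,0]}
    - {"fingers": 6,"delta_pos": [2,0,0],"angular": [0,0,0]}

```text
clock: 6.8
tool_pos: [0.5864, -0.0553, 0.0172]
orientation: [180.0, 0.2, 1.5]
force: [-7.2, -3.5, 5.2]
opening: 0.0067
gripper_force: 3.7
```

>>> apply_moves:
  deltas:
    - {"fingers": 6,"delta_pos": [1,0,0],"angular": [0,0,0]}
    - {"fingers": 6,"delta_pos": [2,0,0],"angular": [0,0,0]}
    - {"fingers": 6,"delta_pos": [2,0,0],"angular": [0,0,0]}

```text
clock: 7.1
tool_pos: [0.5866, -0.0554, 0.0172]
orientation: [179.9, 0.4, 1.5]
force: [-13.4, -0.8, 10.4]
opening: 0.0061
gripper_force: 6.5
```

>>> apply_moves:
  deltas:
    - {"fingers": 4,"delta_pos": [-10,0,0],"angular": [0,0,0]}
    - {"fingers": 4,"delta_pos": [-15,0,0],"angular": [0,0,0]}
    - {"fingers": 4,"delta_pos": [-15,0,-30],"angular": [0,0,0]}
    - {"fingers": 4,"delta_pos": [-15,0,-70],"angular": [0,0,0]}
    - {"fingers": 4,"delta_pos": [0,20,-90],"angular": [0,0,8.5]}
    - {"fingers": 4,"delta_pos": [10,40,-90],"angular": [0,0,17]}
    - {"fingers": 4,"delta_pos": [20,60,-90],"angular": [0,0,25.5]}
    - {"fingers": 4,"delta_pos": [33.5,78,-90],"angular": [0,0,34]}
    - {"fingers": 4,"delta_pos": [33.5,78,-90],"angular": [0,0,42.5]}
    - {"fingers": 4,"delta_pos": [33.5,78,-90],"angular": [0,0,51]}

```text
clock: 8.1
tool_pos: [0.6269, -0.132, 0.1074]
orientation: [-179.9, -0.1, -49.8]
force: [-0.5, 0.5, 0.1]
opening: 0.0038
gripper_force: 0.0
```

>>> apply_moves:
  deltas:
    - {"fingers": 4,"delta_pos": [0,0,0],"angular": [0,0,8.5]}
    - {"fingers": 4,"delta_pos": [0,0,0],"angular": [0,0,17]}
    - {"fingers": 4,"delta_pos": [0,0,0],"angular": [0,0,25.5]}
    - {"fingers": 4,"delta_pos": [0,0,0],"angular": [0,0,34]}
    - {"fingers": 4,"delta_pos": [0,0,0],"angular": [0,0,39]}
    - {"fingers": 4,"delta_pos": [0,0,0],"angular": [0,0,39]}

```text
clock: 8.7
tool_pos: [0.6266, -0.1313, 0.1077]
orientation: [-179.9, 0.0, -88.5]
force: [-0.1, -0.8, -0.0]
opening: 0.0036
gripper_force: 0.0
```

```bash
python3 - <<'E'
from fit import *
o=snap('wrist','w7'); print(o['tool_pos'],o['orientation'],o['opening'],o['force'])
print(rel([0.65538587,0.00936235,0.02706744],[*o['tool_pos'][:2],0]))
b=snap('side','sd7');a=cv2.imread('pics/w7.png');b=cv2.imread('pics/sd7.png')[170:270,200:360]
cv2.imwrite('pics/c7.png',np.vstack([cv2.resize(a[150:],(480,219)),cv2.resize(b,(480,300),interpolation=2)]))
E
```

```text
[ 0.62656996 -0.13127898  0.10773494] [-1.79917075e+02  4.30743754e-04 -8.84979985e+01] 0.0036132717041749704 [-0.08598479 -0.79360144 -0.01624516]
[-0.03261169 -0.13980993 -1.55085007]
```

View pics/c7.png

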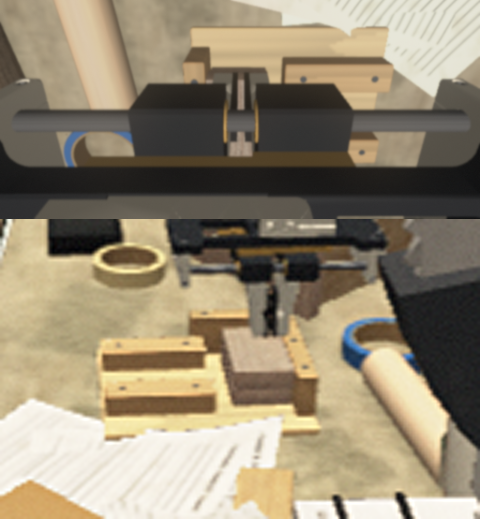

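>>> apply_moves:
  deltas:
    - {"fingers": 4,"delta_pos": [0,0,30],"angular": [0,0,0]}
    - {"fingers": 4,"delta_pos": [0,0,55],"angular": [0,0,0]}
    - {"fingers": 4,"delta_pos": [0,0,72],"angular": [0,0,0]}
    - {"fingers": 4,"delta_pos": [0,0,83],"angular": [0,0,0]}
    - {"fingers": 4,"delta_pos": [0,0,90],"angular": [0,0,0]}
    - {"fingers": 4,"delta_pos": [0,0,90],"angular": [0,0,0]}

```text
clock: 9.4
tool_pos: [0.6258, -0.1315, 0.017]
orientation: [180.0, -0.0, -88.4]
force: [0.1, 0.3, 0.2]
opening: 0.0038
gripper_force: 0.0
```

>>> apply_moves:
  deltas:
    - {"fingers": 4,"delta_pos": [-3,0,0],"angular": [0,0,0]}
    - {"fingers": 4,"delta_pos": [-6,0,0],"angular": [0,0,0]}
    - {"fingers": 4,"delta_pos": [-9,0,0],"angular": [0,0,0]}
    - {"fingers": 4,"delta_pos": [-12,0,0],"angular": [0,0,0]}
    - {"fingers": 4,"delta_pos": [-14.5,0,0],"angular": [0,0,0]}
    - {"fingers": 4,"delta_pos": [-17,0,0],"angular": [0,0,0]}
    - {"fingers": 4,"delta_pos": [-19.5,0,0],"angular": [0,0,0]}
    - {"fingers": 4,"delta_pos": [-22,0,0],"angular": [0,0,0]}
    - {"fingers": 4,"delta_pos": [-24,0,0],"angular": [0,0,0]}
    - {"fingers": 4,"delta_pos": [-26,0,0],"angular": [0,0,0]}

```text
clock: 10.4
tool_pos: [0.6253, -0.1054, 0.0176]
orientation: [-180.0, -0.0, -88.4]
force: [-0.0, -2.3, 1.3]
opening: 0.004
gripper_force: 1.1
```

>>> apply_moves:
  deltas:
    - {"fingers": 4,"delta_pos": [-1,0,0],"angular": [0,0,0]}
    - {"fingers": 4,"delta_pos": [-2,0,0],"angular": [0,0,0]}
    - {"fingers": 4,"delta_pos": [-2,0,0],"angular": [0,0,0]}

```text
clock: 10.7
tool_pos: [0.6253, -0.1033, 0.0175]
orientation: [180.0, 0.0, -88.4]
force: [0.5, -1.3, 1.4]
opening: 0.0039
gripper_force: 0.6
```

>>> apply_moves:
  deltas:
    - {"fingers": 4,"delta_pos": [-1,0,0],"angular": [0,0,0]}
    - {"fingers": 4,"delta_pos": [-2,0,0],"angular": [0,0,0]}
    - {"fingers": 4,"delta_pos": [-2,0,0],"angular": [0,0,0]}

```text
clock: 11.0
tool_pos: [0.6251, -0.1013, 0.0175]
orientation: [180.0, 0.0, -88.4]
force: [-0.6, -1.5, 0.7]
opening: 0.0036
gripper_force: 0.5
```

>>> apply_moves:
  deltas:
    - {"fingers": 4,"delta_pos": [-1,0,0],"angular": [0,0,0]}
    - {"fingers": 4,"delta_pos": [-2,0,0],"angular": [0,0,0]}
    - {"fingers": 4,"delta_pos": [-2,0,0],"angular": [0,0,0]}

```text
clock: 11.3
tool_pos: [0.6253, -0.1011, 0.0176]
orientation: [180.0, -0.1, -88.5]
force: [2.3, -11.8, -0.5]
opening: 0.0039
gripper_force: 5.5
```

>>> apply_moves:
  deltas:
    - {"fingers": 4,"delta_pos": [-1,0,0],"angular": [0,0,0]}
    - {"fingers": 4,"delta_pos": [-2,0,0],"angular": [0,0,0]}
    - {"fingers": 4,"delta_pos": [-2,0,0],"angular": [0,0,0]}

```text
clock: 11.6
tool_pos: [0.6251, -0.101, 0.0178]
orientation: [180.0, -0.2, -88.5]
force: [2.8, -21.1, -0.2]
opening: 0.0039
gripper_force: 10.7
```

>>> apply_moves:
  deltas:
    - {"fingers": 4,"delta_pos": [8,0,0],"angular": [0,0,0]}
    - {"fingers": 4,"delta_pos": [16,0,0],"angular": [0,0,0]}
    - {"fingers": 0,"delta_pos": [16,0,-40],"angular": [0,0,0]}
    - {"fingers": 0,"delta_pos": [16,0,-80],"angular": [0,0,0]}
    - {"fingers": 0,"delta_pos": [0,20,-90],"angular": [0,0,-8.5]}
    - {"fingers": 0,"delta_pos": [-20,40,-90],"angular": [0,0,-17]}
    - {"fingers": 0,"delta_pos": [-40,62,-90],"angular": [0,0,-25.5]}
    - {"fingers": 0,"delta_pos": [-49,62,-90],"angular": [0,0,-34]}
    - {"fingers": 0,"delta_pos": [-49,62,-90],"angular": [0,0,-42.5]}
    - {"fingers": 0,"delta_pos": [-49,62,-90],"angular": [0,0,-51]}

```text
clock: 12.6
tool_pos: [0.5616, -0.0494, 0.1078]
orientation: [-180.0, 0.0, -37.0]
force: [0.2, 0.1, 0.2]
opening: 0.0001
gripper_force: 0.0
```

>>> apply_moves:
  deltas:
    - {"fingers": 0,"delta_pos": [0,0,0],"angular": [0,0,-8.5]}
    - {"fingers": 0,"delta_pos": [0,0,0],"angular": [0,0,-17]}
    - {"fingers": 0,"delta_pos": [0,0,0],"angular": [0,0,-25.5]}
    - {"fingers": 0,"delta_pos": [0,0,0],"angular": [0,0,-34]}
    - {"fingers": 0,"delta_pos": [0,0,0],"angular": [0,0,-39]}
    - {"fingers": 0,"delta_pos": [0,0,0],"angular": [0,0,-39]}
    - {"fingers": 0,"delta_pos": [0,0,0],"angular": [0,0,-39]}

```text
clock: 13.3
tool_pos: [0.5617, -0.05, 0.1075]
orientation: [-180.0, 0.0, 1.4]
force: [0.1, -0.3, 0.3]
opening: 0.0007
gripper_force: 0.0
```

```bash
python3 - <<'E'
from fit import *
o=snap('wrist','w8'); print(o['tool_pos'],o['orientation'],o['opening'])
print(rel([0.65538587,0.00936235,0.02706744],[*o['tool_pos'][:2],0]))
a=cv2.imread('pics/w8.png');cv2.imwrite('pics/c8.png',cv2.resize(a[20:240,90:390],(780,572),interpolation=2))
E
```

```text
[ 0.56172857 -0.0499997   0.10751282] [-1.79981557e+02  3.40966473e-03  1.39599994e+00] 0.0007256380559603004
[-0.09522958 -0.05680555 -1.55085007]
```

View pics/c8.png

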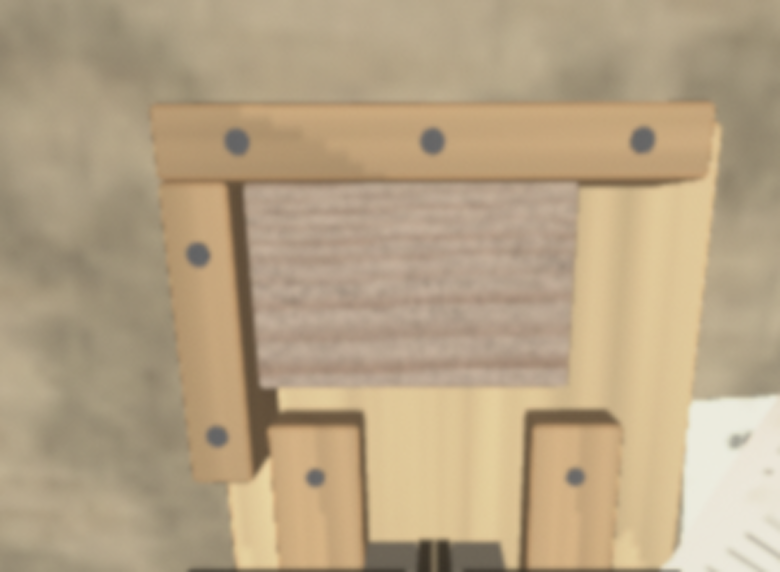

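```bash
python3 - <<'E'
from fit import *
o=ctrl.get_obs(); p,T=cam('wrist',o); j=[0.65538587,0.00936235,0.02706744]
for n,z,P in(('upper',.054,[[245,183],[578,183],[568,386],[260,387]]),('fence',.056,[[232,183],[255,480],[165,181],[705,180],[715,103],[153,105]]),('rail',.034,[[270,427],[362,424],[527,424],[617,427]])):
    for u in P: print(n,(rel(j,[*ray(p,T,u[0]/2.6+90-.3,u[1]/2.6+20-.3,z)[:2],0])[:2]*1000).round(1))
E
```

```text
upper [-0.3 -4.3]
upper [ -0.4 -99.1]
upper [-59.4 -99.6]
upper [-59.6  -3.9]
fence [-0.4 -1.2]
fence [-89.6  -0.4]
fence [ 0.2 17.6]
fence [   0.2 -134.4]
fence [  19.8 -134.8]
fence [19.6 18.5]
rail [-78.3  -1.2]
rail [-77.3 -33.1]
rail [-77.4 -90.2]
rail [ -78.5 -121.4]
```

```bash
python3 - <<'E'
from fit import *
o=ctrl.get_obs(); p,T=cam('wrist',o); j=[0.65538587,0.00936235,0.02706744]
a=cv2.imread('pics/w8.png').astype(float)
a[:]=a
def prof(x,y0,y1,z,st):
    ys=np.arange(y0,y1,st); c,s=np.cos(j[2]),np.sin(j[2]); out=[]
    for y in ys:
        acc=[]
        for xx in np.linspace(x-.004,x+.004,9):
            u=proj(p,T,[j[0]+c*xx-s*y,j[1]+s*xx+c*y,z])[0]
            acc.append(cv2.remap(a.astype(np.float32),np.float32([[u[0]]]),np.float32([[u[1]]]),1)[0,0])
        out.append(np.mean(acc,0))
    print('x',x); print([(round(y*1000,1),*m.round().astype(int).tolist()) for y,m in zip(ys,out)])
for x in(-.015,-.045): prof(x,-.012,.008,.054,.001); prof(x,-.106,-.092,.054,.001)
E
```

```text
x -0.015
[(np.float64(-12.0), 143, 163, 183), (np.float64(-11.0), 143, 163, 184), (np.float64(-10.0), 143, 163, 184), (np.float64(-9.0), 143, 164, 184), (np.float64(-8.0), 143, 164, 184), (np.float64(-7.0), 143, 163, 183), (np.float64(-6.0), 141, 161, 182), (np.float64(-5.0), 136, 157, 177), (np.float64(-4.0), 115, 135, 155), (np.float64(-3.0), 77, 96, 114), (np.float64(-2.0), 60, 79, 97), (np.float64(-1.0), 58, 79, 97), (np.float64(0.0), 65, 89, 110), (np.float64(1.0), 87, 122, 152), (np.float64(2.0), 111, 153, 189), (np.float64(3.0), 124, 166, 200), (np.float64(4.0), 127, 169, 202), (np.float64(5.0), 127, 169, 201), (np.float64(6.0), 127, 168, 200), (np.float64(7.0), 126, 166, 198)]
x -0.015
[(np.float64(-106.0), 151, 196, 221), (np.float64(-105.0), 151, 196, 220), (np.float64(-104.0), 149, 194, 219), (np.float64(-103.0), 147, 191, 217), (np.float64(-102.0), 145, 188, 214), (np.float64(-101.0), 143, 185, 209), (np.float64(-100.0), 137, 175, 199), (np.float64(-99.0), 132, 161, 183), (np.float64(-98.0), 135, 156, 177), (np.float64(-97.0), 135, 156, 177), (np.float64(-96.0), 135, 155,
[... 629 characters left out ...]
51, 185), (np.float64(3.0), 121, 163, 196), (np.float64(4.0), 125, 166, 198), (np.float64(5.0), 125, 166, 198), (np.float64(6.0), 125, 166, 198), (np.float64(7.0), 125, 166, 198)]
x -0.045
[(np.float64(-106.0), 151, 195, 220), (np.float64(-105.0), 150, 195, 220), (np.float64(-104.0), 149, 193, 218), (np.float64(-103.0), 147, 191, 216), (np.float64(-102.0), 145, 188, 213), (np.float64(-101.0), 142, 184, 209), (np.float64(-100.0), 137, 175, 198), (np.float64(-99.0), 136, 164, 186), (np.float64(-98.0), 140, 162, 183), (np.float64(-97.0), 142, 163, 183), (np.float64(-96.0), 142, 162, 183), (np.float64(-95.0), 142, 163, 183), (np.float64(-94.0), 143, 163, 184), (np.float64(-93.0), 143, 162, 183)]
```

>>> apply_moves:
  deltas:
    - {"fingers": 4,"delta_pos": [15,20,0],"angular": [0,0,8.5]}
    - {"fingers": 4,"delta_pos": [30,40,0],"angular": [0,0,17]}
    - {"fingers": 4,"delta_pos": [45,60,0],"angular": [0,0,25.5]}
    - {"fingers": 4,"delta_pos": [62,78,0],"angular": [0,0,34]}
    - {"fingers": 4,"delta_pos": [62,78,0],"angular": [0,0,42.5]}
    - {"fingers": 4,"delta_pos": [62,78,0],"angular": [0,0,51]}
    - {"fingers": 4,"delta_pos": [62,78,0],"angular": [0,0,59.5]}
    - {"fingers": 4,"delta_pos": [62,78,0],"angular": [0,0,68]}
    - {"fingers": 4,"delta_pos": [62,78,0],"angular": [0,0,76.5]}
    - {"fingers": 4,"delta_pos": [62,78,0],"angular": [0,0,85]}

```text
clock: 14.35
tool_pos: [0.6258, -0.1264, 0.1074]
orientation: [180.0, 0.0, -83.9]
force: [-1.1, -0.4, -0.0]
opening: 0.0041
gripper_force: 0.0
```

>>> apply_moves:
  deltas:
    - {"fingers": 4,"delta_pos": [0,0,20],"angular": [0,0,5]}
    - {"fingers": 4,"delta_pos": [0,0,45],"angular": [0,0,5]}
    - {"fingers": 4,"delta_pos": [0,0,60],"angular": [0,0,5]}
    - {"fingers": 4,"delta_pos": [0,0,68],"angular": [0,0,5]}
    - {"fingers": 4,"delta_pos": [0,0,68],"angular": [0,0,5]}
    - {"fingers": 4,"delta_pos": [0,0,68],"angular": [0,0,5]}

```text
clock: 14.95
tool_pos: [0.6264, -0.1265, 0.0401]
orientation: [-180.0, -0.0, -88.5]
force: [-1.0, 1.1, -0.1]
opening: 0.0038
gripper_force: 0.0
```

>>> apply_moves:
  deltas:
    - {"fingers": 4,"delta_pos": [-5,0,0],"angular": [0,0,0]}
    - {"fingers": 4,"delta_pos": [-10,0,0],"angular": [0,0,0]}
    - {"fingers": 4,"delta_pos": [-15,0,0],"angular": [0,0,0]}
    - {"fingers": 4,"delta_pos": [-20,0,0],"angular": [0,0,0]}
    - {"fingers": 4,"delta_pos": [-23,0,0],"angular": [0,0,0]}
    - {"fingers": 4,"delta_pos": [-25,0,0],"angular": [0,0,0]}
    - {"fingers": 4,"delta_pos": [-25,0,0],"angular": [0,0,0]}

```text
clock: 15.65
tool_pos: [0.6252, -0.1013, 0.0396]
orientation: [-180.0, -0.0, -88.4]
force: [-0.8, 0.3, -1.1]
opening: 0.004
gripper_force: 0.0
```

>>> apply_moves:
  deltas:
    - {"fingers": 4,"delta_pos": [-1,0,0],"angular": [0,0,0]}
    - {"fingers": 4,"delta_pos": [-2,0,0],"angular": [0,0,0]}
    - {"fingers": 4,"delta_pos": [-2,0,0],"angular": [0,0,0]}

```text
clock: 15.95
tool_pos: [0.6251, -0.101, 0.0397]
orientation: [180.0, -0.1, -88.5]
force: [-0.0, -8.1, -0.4]
opening: 0.004
gripper_force: 4.1
```

>>> apply_moves:
  deltas:
    - {"fingers": 4,"delta_pos": [8,0,0],"angular": [0,0,0]}
    - {"fingers": 4,"delta_pos": [16,0,0],"angular": [0,0,0]}
    - {"fingers": 0,"delta_pos": [16,0,-30],"angular": [0,0,0]}
    - {"fingers": 0,"delta_pos": [16,0,-60],"angular": [0,0,0]}
    - {"fingers": 0,"delta_pos": [0,20,-68],"angular": [0,0,-8.5]}
    - {"fingers": 0,"delta_pos": [-20,40,-68],"angular": [0,0,-17]}
    - {"fingers": 0,"delta_pos": [-40,62,-68],"angular": [0,0,-25.5]}
    - {"fingers": 0,"delta_pos": [-51,62,-68],"angular": [0,0,-34]}
    - {"fingers": 0,"delta_pos": [-51,62,-68],"angular": [0,0,-42.5]}
    - {"fingers": 0,"delta_pos": [-51,62,-68],"angular": [0,0,-51]}

```text
clock: 16.95
tool_pos: [0.5618, -0.0499, 0.1078]
orientation: [-180.0, -0.0, -37.1]
force: [0.2, -0.3, -0.1]
opening: 0.0006
gripper_force: 0.0
```

>>> apply_moves:
  deltas:
    - {"fingers": 0,"delta_pos": [0,0,0],"angular": [0,0,-8.5]}
    - {"fingers": 0,"delta_pos": [0,0,0],"angular": [0,0,-17]}
    - {"fingers": 0,"delta_pos": [0,0,0],"angular": [0,0,-25.5]}
    - {"fingers": 0,"delta_pos": [0,0,0],"angular": [0,0,-34]}
    - {"fingers": 0,"delta_pos": [0,0,0],"angular": [0,0,-39]}
    - {"fingers": 0,"delta_pos": [0,0,0],"angular": [0,0,-39]}
    - {"fingers": 0,"delta_pos": [0,0,0],"angular": [0,0,-39]}

```text
clock: 17.65
tool_pos: [0.5618, -0.0504, 0.1075]
orientation: [-180.0, 0.0, 1.4]
force: [0.3, -0.1, -0.1]
opening: 0.0005
gripper_force: 0.0
```

>>> apply_moves:
  deltas:
    - {"fingers": 0,"delta_pos": [0,0,30],"angular": [0,0,0]}
    - {"fingers": 0,"delta_pos": [0,0,60],"angular": [0,0,0]}
    - {"fingers": 0,"delta_pos": [0,0,80],"angular": [0,0,0]}
    - {"fingers": 0,"delta_pos": [0,0,90],"angular": [0,0,0]}
    - {"fingers": 0,"delta_pos": [0,0,90],"angular": [0,0,0]}

```text
clock: 18.15
tool_pos: [0.561, -0.0505, 0.0164]
orientation: [180.0, 0.1, 1.5]
force: [-0.8, -0.1, 0.2]
opening: 0.0004
gripper_force: 0.0
```

>>> apply_moves:
  deltas:
    - {"fingers": 0,"delta_pos": [5,0,0],"angular": [0,0,0]}
    - {"fingers": 0,"delta_pos": [10,0,0],"angular": [0,0,0]}
    - {"fingers": 0,"delta_pos": [15,0,0],"angular": [0,0,0]}
    - {"fingers": 0,"delta_pos": [19,0,0],"angular": [0,0,0]}
    - {"fingers": 0,"delta_pos": [22,0,0],"angular": [0,0,0]}
    - {"fingers": 0,"delta_pos": [24,0,0],"angular": [0,0,0]}
    - {"fingers": 0,"delta_pos": [24,0,0],"angular": [0,0,0]}

```text
clock: 18.85
tool_pos: [0.5859, -0.0495, 0.0175]
orientation: [180.0, 0.0, 1.5]
force: [0.4, -0.1, -0.1]
opening: 0.0003
gripper_force: 0.0
```

>>> apply_moves:
  deltas:
    - {"fingers": 0,"delta_pos": [1,0,0],"angular": [0,0,0]}
    - {"fingers": 0,"delta_pos": [2,0,0],"angular": [0,0,0]}
    - {"fingers": 0,"delta_pos": [3,0,0],"angular": [0,0,0]}
    - {"fingers": 0,"delta_pos": [3,0,0],"angular": [0,0,0]}

```text
clock: 19.25
tool_pos: [0.5865, -0.0497, 0.0173]
orientation: [180.0, 0.2, 1.5]
force: [-8.3, 0.6, 5.4]
opening: 0.0008
gripper_force: 3.6
```

>>> apply_moves:
  deltas:
    - {"fingers": 0,"delta_pos": [-10,0,0],"angular": [0,0,0]}
    - {"fingers": 0,"delta_pos": [-20,0,0],"angular": [0,0,0]}
    - {"fingers": 0,"delta_pos": [-20,0,-40],"angular": [0,0,0]}
    - {"fingers": 0,"delta_pos": [-30,0,-80],"angular": [0,0,0]}
    - {"fingers": 0,"delta_pos": [-30,0,-120],"angular": [0,0,0]}
    - {"fingers": 0,"delta_pos": [-30,0,-130],"angular": [0,0,0]}

```text
clock: 19.85
tool_pos: [0.5607, -0.0501, 0.1526]
orientation: [-180.0, -0.5, 1.6]
force: [0.1, -0.0, 0.5]
opening: 0.0003
gripper_force: 0.0
```

```bash
python3 - <<'E'
from fit import *
j=[0.65538587,0.00936235,0.02706744]; c,s=np.cos(j[2]),np.sin(j[2])
def W(x,y,z): return [j[0]+c*x-s*y,j[1]+s*x+c*y,z]
def prof(a,p,T,pts):
    u=proj(p,T,np.array([W(*q) for q in pts])).astype(np.float32); return cv2.remap(a,u[:,:1].copy(),u[:,1:].copy(),1)[:,0].astype(int)
o=snap('wrist','w9'); snap('side','sd9'); print(o['tool_pos'],o['force'])
a=cv2.imread('pics/w9.png'); p,T=cam('wrist',o)
def edge(a,p,T,mk,ts):  # strongest gradient along path
    g=np.abs(np.gradient(prof(a,p,T,[mk(t) for t in ts]).astype(float),axis=0)).sum(1); i=g.argmax(); return round(ts[i]*1000,1),int(g[i])
ts=np.arange(-.108,-.092,.0005)
print('right edge, left edge by x',[(x,edge(a,p,T,lambda t:(x,t,.054),ts),edge(a,p,T,lambda t:(x,t,.054),np.arange(-.01,-.001,.0005))) for x in(-.01,-.03,-.05)])
print('rear edge by y',[(y,edge(a,p,T,lambda t:(t,y,.054),np.arange(-.068,-.052,.0005))) for y in(-.02,-.05,-.08)])
a=cv2.imread('pics/sd9.png'); p,T=cam('side')
for z in(.016,.022,.028,.037,.043,.049):
    print('side z',z,edge(a,p,T,lambda t:(t,-.1,z),np.arange(-.07,-.05,.0005)),edge(a,p,T,lambda t:(t,-.1,z),np.arange(-.008,.008,.0005)))
E
```

```text
[ 0.56072685 -0.05005582  0.15261875] [ 0.08941582 -0.02258658  0.53266849]
right edge, left edge by x [(-0.01, (np.float64(-100.0), 11), (np.float64(-3.5), 46)), (-0.03, (np.float64(-100.0), 13), (np.float64(-3.5), 50)), (-0.05, (np.float64(-100.0), 16), (np.float64(-3.5), 42))]
rear edge by y [(-0.02, (np.float64(-68.0), 27)), (-0.05, (np.float64(-60.0), 14)), (-0.08, (np.float64(-59.5), 17))]
side z 0.016 (np.float64(-60.0), 44) (np.float64(7.5), 4)
side z 0.022 (np.float64(-62.0), 39) (np.float64(7.5), 5)
side z 0.028 (np.float64(-63.0), 43) (np.float64(1.5), 7)
side z 0.037 (np.float64(-66.0), 40) (np.float64(7.0), 26)
side z 0.043 (np.float64(-66.0), 45) (np.float64(4.5), 28)
side z 0.049 (np.float64(-70.0), 39) (np.float64(3.0), 28)
```

```bash
python3 -c "
from plant import ctrl
print(ctrl.close_job())"
```

```text
the job is handed in; nothing more can be done
None
```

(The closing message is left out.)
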